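Rock a trapped locating block free of its nest

TASK

The red-headed locating block is stuck in its nest between two stiff blue side jaws that hook over the lugs on its foot. Grip it by the red head and, with its foot left down in the pocket, rock it side to side (towards one jaw, then the other) until it has pushed both jaws back clear of the lugs, without pressing on the jaws or nest with the gripper; then draw it straight up and finish holding it still and upright over the nest, with its foot about 2 cm above the tops of the jaws. Do not let go of it, and leave the jar, the seal block and the fitting beside the nest where they are.

Things in the scene. Friction and masses are not known exactly. Their poses are not given: they have to be found in the camera images.
- nest: fixed nest, dark base plate 84 x 116 x 8 mm (x, y, z); origin at the centre of its underside, on the table; z up, +y to the left jaw (rocking direction), x = rocking axis. Central pocket, floor 8 mm above the table, holds the block's foot between cheeks in front and behind (22 mm high, inner faces x = +-16 mm) and two slide beds (y = +-16.5 to +-53 mm, 25.5 mm high) that carry the jaws
- jaw_left (a joint): travel of the blue jaw on the nest's +y side, m: 0 (tightest) to 0.012 (fully back, away from the block); starts near 0. About 9 N slides it; no spring, it stays where pushed. At 0 its inner face is 10.8 mm from the nest's middle. The block's lugs pass it only above 0.0042, with ease above 0.0055
- jaw_right (a joint): the same for the blue jaw on the nest's -y side; grows as that jaw is pushed back towards -y of the nest
- jaw_left_lip (a point): middle of the upper inner edge of the left jaw, 50 mm above the table; the jaw measures 24 mm along x, 16 mm along y, and reaches from 26 to 50 mm above the table
- jaw_right_lip (a point): middle of the upper inner edge of the right jaw, which is like the left one
- block_grip (a point): centre of the red head of the locating block (0.22 kg, 92 mm tall), 74 mm above the block's underside and 82 mm above the table at the start; axes as the block's, at the start the same as the nest's. The head, to be gripped, is 32 mm along x (grip across these faces), 24 mm along y, 36 mm high. Below it is an aluminium stem, 30 mm (x) by 20 mm (y)
- block_foot (a point): centre of the block's underside, 8 mm above the table when seated. The foot's bottom is round: the block rocks about the x line 10 mm above this point. Lugs on the foot reach y = +-15 mm, 7.5 to 12.5 mm above this point; pulled straight up, they catch under the jaws after 5.5 mm. Leaned 0.25 rad towards a jaw, the stem pushes that jaw to a travel of about 0.007
- sample_jar: bystander: clear sample jar with red seals in it, 35 mm across, 48 mm tall, loose; origin at the centre of its underside
- seal_block_0: bystander: flat aluminium block with a red seal in a recess, 44 x 50 x 18 mm, loose; origin at the centre of its underside
- push_fitting_0: bystander: small brass and black push-in fitting, 12 x 32 x 14 mm, lying loose; origin at the centre of its underside
There are look-alikes about, which are no part of the job. Of the things that look like the nest, take the one that is farthest to the robot's right at the start.

How it is judged:
By the outcome, as a careful person would: the job done as asked, in the order asked, and still so for the second after the job is handed in, while the arm keeps its last pose, push and grip.
It also fails if it takes over 48 s, if anything falls off the work surface, if the arm or the gripper's body presses on something with over 40 N, if the wrist force passes 120 N, or if a joint passes its speed limit or range.

ROBOT

A 6-joint arm with a two-finger parallel gripper is mounted at the origin on a cart in front of the work surface, level with it; the furniture and walls round the work are solid. World frame = base frame: x ahead of the robot, y to its left, z up, the work surface at z = 0. Lengths are in m, angles in degrees, forces in N, time in s.
With the tool pointing down it reaches from about 0.25 to 0.725 m from the base axis. Payload 9.7 kg.
Tool frame: the origin (TCP) lies between the finger pads; the fingertips stand 19 mm ahead of it and the grasp point (between the pads) is the TCP; z points along the fingers, y is the line along which they close (so a half turn about z gives the same grasp; the last joint's range is limited). The gripper opens to 85 mm and grips with 20 to 120 N. Pads are 22 mm wide; open, the fingers measure 114 mm over their backs; the gripper's body (76 mm by 85 mm) begins 54 mm behind the grasp point. The pads swing forward as they close: fully open they stand 13 mm farther back than shut.
Start: joints at [70.015, 4.979, 10.078, 95.1, 0, 90], TCP at [0.188, 0.517, 0.25] pointing down, gripper open.
Joint ranges: [-179.16, 179.16], [-48.56, 103.87], [-65.8, 70.77], [-126.05, 130.52], [-82.76, 87.17], [-180, 180]. Speed limits (degrees/s): [127.2, 127.2, 147.25, 180, 180, 180].

INTERFACE

Orientations are given as [roll, pitch, yaw] about the fixed x, y, z axes, in that order (R = Rz(yaw) Ry(pitch) Rx(roll)).
In Python, from workcell import telemetry, camera, calibration, workorder gives the robot as it stands.
- The arm moves only by the tool play_rows, never from a script. Its argument "increments" is a list of rows, each a list of 3 entries, a list of its own where there are three numbers: the shift along the tool's x, y, z in mm, then the turn, a rotation vector about the tool's x, y, z in degrees, then the closure, from 0 (fully open) to 1 (shut). In form: [[[x, y, z], [ax, ay, az], jaw], ...]. A call has 1 to 20 rows; each row is the pose to reach, as a shift and turn from the pose commanded when the call began, along the tool's axes at that moment; what a row does not reach only later rows make up. A row lasts 1/10 s, in which the tool goes at most 50 mm and 8.59 degrees, less where a joint would pass 70% of its speed; a pose out of reach is approached as far as the arm can. A call with a gripper value outside its range is refused whole. The fingers move at their own pace and stop on an object; "grip_force" is the grip in N (left out, the last holds). Time passes only in rows, so rows that repeat a pose let the fingers close. It gives the time, the measured TCP pose, the force, the opening and the grip force at its end, in the units of the state.
- telemetry.get_obs(): the state, without advancing time (a new reading comes with each control period).
- camera(name): name is "scene" or "side" or "wrist"; returns (picture, depth): 420x560x3 uint8, red, green, blue; 420x560 float32, m along the optical axis (not along the pixel's ray), 0 where there is no reading.
- calibration(name): a dict with "vertical_fov" (degrees; the focal length in pixels is half the picture's height over the tangent of half this angle, whatever the lens; pixels are square), "cx", "cy" (the principal point, pixels), "rvec" (rotation vector, rad) and "tvec" (3), from world to camera coordinates, as OpenCV has them; the wrist camera has in their place "hand_eye" (4x4, takes a point from camera to tool coordinates, whose origin is the TCP and whose axes are the flange's). Camera axes: x right, y down, z forward; pixel columns grow to the right and rows downward; lengths in m; the calibration is good to about 2 mm. A picture is of the moment at which its call begins: read the wrist's pose just before it. calibration takes no time and is no camera call.
- workorder.job_done(): hands the job in; it is judged then, once.
The state is a dict: "time": time; "q": joint angles; "qd": joint speeds; "joint_efforts": joint torques, N m; "ee_pos": TCP position; "tcp_rot": TCP orientation; "wrist_force": force on the tool from outside, world axes, zero at the start; "torque": the same for the moment, N m; "opening": finger opening in m; "grasp_force": force on a finger pad.
Only numpy, scipy, OpenCV 4.12 (cv2) and the standard library are available. Lean on these libraries where they do the work, as an engineer would, in place of code of your own. Each camera call takes 0.05 s, during which the arm holds its last target. There are 200 camera calls.

## Working session

There is one attempt and no reset: what is moved stays moved. The work goes in short steps, Python scripts to look and compute and a tool call to move; the robot and the scene stay as the last step left them, time stands still between calls to the robot, and variables do not carry over. Pictures are saved under pics/ and viewed, at most 10 in all, crops included, and the job is handed in when it is done.

Besides the shell and the picture viewer there is one more tool, called after "Emit:" as name([rows], argument=value, ...), one row to a line, values as JSON. play_rows: Moves the arm, as the interface text tells. Its arguments: {"type":"object","properties":{"increments":{"type":"array"},"grip_force":{"type":"number"}},"required":["increments"]}

```bash
mkdir -p pics; cat > h.py <<'E'
import numpy as np, cv2
from workcell import telemetry, camera, calibration, workorder
from scipy.spatial.transform import Rotation as R
def cam(n):
    o=telemetry.get_obs(); rgb,d=camera(n); c=calibration(n)
    f=rgb.shape[0]/2/np.tan(np.radians(c['vertical_fov'])/2)
    if 'rvec' in c:
        Rc=cv2.Rodrigues(np.array(c['rvec'],float))[0]; Rw=Rc.T; t=-Rc.T@np.array(c['tvec']).ravel()
    else:
        H=np.array(c['hand_eye']); Rt=R.from_euler('xyz',o['tcp_rot'],degrees=True).as_matrix()
        Rw=Rt@H[:3,:3]; t=Rt@H[:3,3]+np.array(o['ee_pos'])
    return rgb,d,(f,c['cx'],c['cy'],Rw,t)
def cloud(d,K):
    f,cx,cy,Rw,t=K; v,u=np.mgrid[:d.shape[0],:d.shape[1]]
    P=np.stack([(u-cx)/f*d,(v-cy)/f*d,d],-1)@Rw.T+t
    P[d<=0]=np.nan; return P
def save(n,rgb): cv2.imwrite(f'pics/{n}.png',rgb[...,::-1])
E
python3 - <<'E'
from h import *
print(telemetry.get_obs())
for n in('scene','side'):
    rgb,d,K=cam(n); save(n+'0',rgb); np.savez(n+'0.npz',rgb=rgb,d=d,P=cloud(d,K)); print(n,K, calibration(n).keys())
    P=cloud(d,K); hsv=cv2.cvtColor(rgb,cv2.COLOR_RGB2HSV)
    for col,m in (('red',((hsv[...,0]<8)|(hsv[...,0]>172))&(hsv[...,1]>130)&(hsv[...,2]>60)),('blue',(hsv[...,0]>100)&(hsv[...,0]<125)&(hsv[...,1]>110)&(hsv[...,2]>50))):
        k,l,s,c=cv2.connectedComponentsWithStats(m.astype(np.uint8))
        for i in range(1,k):
            if s[i,4]>40: print(col,s[i],np.round(np.nanmedian(P[l==i],0),3))
E
```

```text
{'time': 0.0, 'q': array([7.00132048e+01, 5.01162653e+00, 1.00322336e+01, 9.50997417e+01,
       7.03319173e-04, 8.99998516e+01]), 'qd': array([ 0.08828949, -0.01005276,  0.06339966,  0.06220477, -0.03917412,
       -0.0821239 ]), 'joint_efforts': array([-2.89028038e-03, -5.20390964e+01,  4.64801073e+01,  1.63639878e-02,
       -1.55640428e-04,  2.16371539e-06]), 'ee_pos': array([0.18791459, 0.51667111, 0.24955812]), 'tcp_rot': array([-1.79920865e+02, -7.03523428e-04,  1.60013352e+02]), 'wrist_force': array([-1.12473629,  0.08525587,  0.00677661]), 'torque': array([-0.03297383, -0.03558911,  0.02368919]), 'grasp_force': 0.0, 'opening': 0.08553455293618886}
scene (np.float64(409.55446646530044), 272.7504323174006, 206.24701760753072, array([[ 0.9071769 , -0.30979203,  0.28470857],
       [-0.42060024, -0.64968761,  0.63324675],
       [-0.01120316, -0.69421532, -0.7196802 ]]), array([ 0.31705697, -0.50549102,  0.70156207])) dict_keys(['vertical_fov', 'cx', 'cy', 'rvec', 'tvec'])
red [165 129  24  16 145] [0.447 0.381 0.072]
red [268 228  16  18 226] [ 0.528 -0.047  0.095]
red [446 396  19  16  62] [ 0.661 -0.421  0.014]
blue [142 174  26  20 157] [0.36  0.272 0.02 ]
blue [230 201   9   9  44] [0.499 0.111 0.048]
blue [271 253  11  10  62] [ 0.523 -0.061  0.049]
side (np.float64(536.4054015523293), 278.37250664491603, 211.50586454120298, array([[ 0.86557752, -0.1694572 ,  0.47123223],
       [-0.50038424, -0.32983884,  0.80051355],
       [ 0.01977791, -0.92870372, -0.3702948 ]]), array([ 0.16534898, -0.65660159,  0.40475141])) dict_keys(['vertical_fov', 'cx', 'cy', 'rvec', 'tvec'])
red [271 147   7  14  43] [0.717 0.304 0.088]
red [126 165  29  18 150] [0.446 0.379 0.069]
red [270 222  21  10 142] [ 0.528 -0.046  0.098]
red [272 232  19  13 218] [ 0.528 -0.049  0.081]
blue [213 222  12  11  68] [0.502 0.11  0.045]
blue [275 260  15   6  53] [ 0.523 -0.063  0.048]
```

View pics/scene0.png

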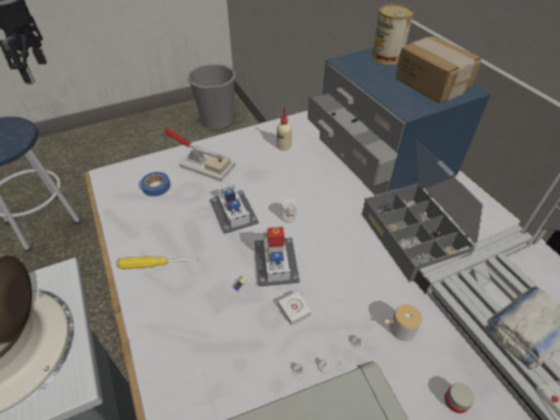

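View pics/side0.png

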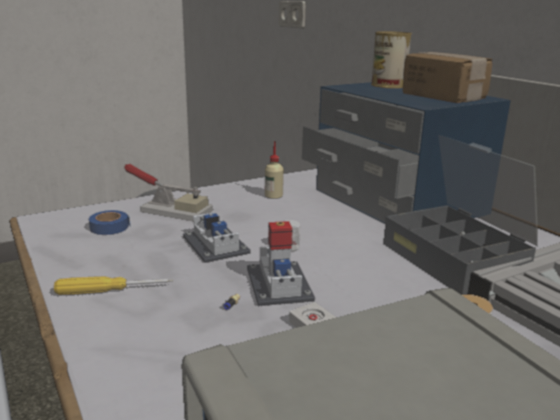

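```bash
python3 - <<'E'
from h import *
print(np.round(calibration('wrist')['hand_eye'],4),calibration('wrist')['vertical_fov'])
pts=[]
for n in('scene','side'):
    z=np.load(n+'0.npz'); P=z['P']; g=z['rgb'].max(-1)
    m=(g<95)&(np.abs(P[...,2]-.008)<.009)&(np.hypot(P[...,0]-.528,P[...,1]+.05)<.09)
    k,l,s,c=cv2.connectedComponentsWithStats(m.astype(np.uint8)); 
    m=l==1+s[1:,4].argmax()
    p=P[m][:,:2].astype(np.float32)*1000; print(n,m.sum(),cv2.minAreaRect(p))
    hsv=cv2.cvtColor(z['rgb'],cv2.COLOR_RGB2HSV); r=((hsv[...,0]<8)|(hsv[...,0]>172))&(hsv[...,1]>130)&(np.hypot(P[...,0]-.528,P[...,1]+.05)<.06)&(P[...,2]>.096)
    p=P[r][:,:2].astype(np.float32)*1000; print('top',len(p),cv2.minAreaRect(p),np.median(P[r][:,2]))
T=R.from_euler('xyz',[180,0,160],degrees=True).as_matrix()
print(T.T@(np.array([.49,-.05,.27])-np.array([.188,.517,.25])))
E
```

```text
[[-9.000e-04 -9.554e-01 -2.952e-01  7.610e-02]
 [ 1.000e+00 -8.000e-04 -4.000e-04 -3.000e-04]
 [ 2.000e-04 -2.952e-01  9.554e-01 -1.235e-01]
 [ 0.000e+00  0.000e+00  0.000e+00  1.000e+00]] 65.55983292783515
scene 409 ((529.866455078125, -37.48686981201172), (115.48756408691406, 77.92655944824219), 71.25574493408203)
top 109 ((530.6710815429688, -39.308101654052734), (23.0601749420166, 29.138124465942383), 71.62437438964844) 0.09886505765231335
side 988 ((530.8956909179688, -39.26506805419922), (119.03478240966797, 81.71728515625), 71.01527404785156)
top 113 ((530.2979736328125, -41.534481048583984), (21.22130012512207, 29.13680076599121), 74.0681381225586) 0.0983527614433729
[-0.47771259 -0.42951563 -0.02      ]
```

Emit:
play_rows([
  [[-40,-32,0],[0,0,7],0],
  [[-80,-64,0],[0,0,14],0],
  [[-120,-95,0],[0,0,21],0],
  [[-160,-127,0],[0,0,28],0],
  [[-200,-159,0],[0,0,35],0],
  [[-240,-191,0],[0,0,42],0],
  [[-280,-222,0],[0,0,49],0],
  [[-320,-254,0],[0,0,56],0],
  [[-360,-286,0],[0,0,63],0],
  [[-400,-318,0],[0,0,70],0],
  [[-440,-349,0],[0,0,77],0],
  [[-480,-380,0],[0,0,84],0],
  [[-505,-400,0],[0,0,88],0],
  [[-512,-406,0],[0,0,88.8],0],
  [[-512,-406,0],[0,0,88.8],0],
  [[-512,-406,0],[0,0,88.8],0],
  [[-512,-406,0],[0,0,88.8],0],
])

```text
time: 1.8
ee_pos: [0.5299, -0.0384, 0.2505]
tcp_rot: [180.0, -0.0, 71.3]
wrist_force: [-0.1, -0.4, -0.2]
opening: 0.085
grasp_force: 0.0
```

```bash
python3 - <<'E'
from h import *
o=telemetry.get_obs(); print(o['ee_pos'],o['tcp_rot'],o['q'],o['wrist_force'],o['time'])
rgb,d,K=cam('wrist'); save('w1',rgb); P=cloud(d,K)
hsv=cv2.cvtColor(rgb,cv2.COLOR_RGB2HSV)
N=np.hypot(P[...,0]-.53,P[...,1]+.04)<.075
def rect(m):
    k,l,s,c=cv2.connectedComponentsWithStats(m.astype(np.uint8))
    for i in range(1,k):
        if s[i,4]>150:
            p=P[l==i]; print(s[i],cv2.minAreaRect(p[:,:2].astype(np.float32)*1000),np.round(np.median(p,0),4))
red=((hsv[...,0]<8)|(hsv[...,0]>172))&(hsv[...,1]>130)&N
print('red top');rect(red&(P[...,2]>.096))
print('blue top');rect((hsv[...,0]>100)&(hsv[...,0]<125)&(hsv[...,1]>100)&N&(P[...,2]>.046))
print('plate');rect((rgb.max(-1)<110)&N&(abs(P[...,2]-.008)<.006))
E
```

```text
[ 0.52987886 -0.03844493  0.25054231] [ 1.79995784e+02 -1.38652656e-02  7.13353639e+01] [-4.15596935e+00  2.39111825e+00  7.38320412e+00  9.49845309e+01
  1.23669385e-02  1.04508668e+02] [-0.08851396 -0.36344613 -0.22181403] 1.8
red top
[258 186  36  27 747] ((531.8753662109375, -37.569129943847656), (23.192310333251953, 30.565170288085938), 70.7030258178711) [ 0.5322 -0.0361  0.0999]
blue top
[264 160  23  15 296] ((538.182373046875, -18.523391723632812), (14.226366996765137, 22.152801513671875), 71.28739929199219) [ 0.5382 -0.0181  0.0498]
plate
[ 237  127   76  100 3341] ((531.02978515625, -37.37622833251953), (114.69353485107422, 83.96056365966797), 70.9515609741211) [ 0.5369 -0.0298  0.008 ]
```

View pics/w1.png

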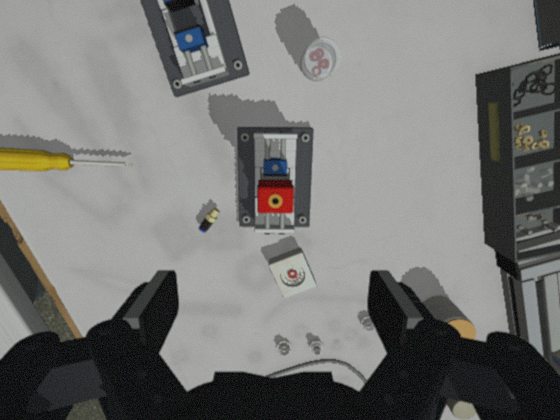

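Emit:
play_rows([
  [[0,1,30],[0,0,0.3],0],
  [[0,1,60],[0,0,0.3],0],
  [[0,1,90],[0,0,0.3],0],
  [[0,1,115],[0,0,0.3],0],
  [[0,1,135],[0,0,0.3],0],
  [[0,1,150],[0,0,0.3],0],
  [[0,1,160],[0,0,0.3],0],
  [[0,1,167],[0,0,0.3],0],
  [[0,1,167],[0,0,0.3],0],
  [[0,1,167],[0,0,0.3],0],
])

```text
time: 2.85
ee_pos: [0.5317, -0.04, 0.084]
tcp_rot: [179.9, -0.0, 70.9]
wrist_force: [-0.4, -0.2, 1.2]
opening: 0.0854
grasp_force: 0.0
```

```bash
python3 - <<'E'
from h import *
o=telemetry.get_obs(); print(o['ee_pos'],o['tcp_rot'],o['wrist_force'],o['time'])
a,_,_=cam('wrist'); b,_,_=cam('scene')
save('w2',np.hstack([cv2.resize(a[20:400],None,fx=.7,fy=.7),cv2.resize(b[180:313,215:355],(280,266))]))
E
```

```text
[ 0.53169863 -0.03995576  0.0840356 ] [ 1.79943278e+02 -1.43932178e-02  7.09231250e+01] [-0.38476852 -0.22058511  1.21221767] 2.85
```

View pics/w2.png

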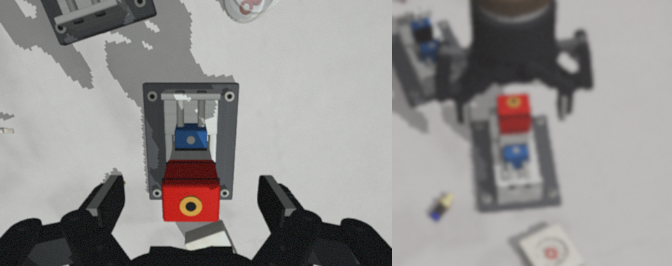

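Emit:
play_rows([
  [[1,0,0],[0,0,0],0.3],
  [[1,0,0],[0,0,0],0.5],
  [[1,0,0],[0,0,0],0.8],
  [[1,0,0],[0,0,0],1],
  [[1,0,0],[0,0,0],1],
  [[1,0,0],[0,0,0],1],
  [[1,0,0],[0,0,0],1],
  [[1,0,0],[0,0,0],1],
  [[1,0,0],[0,0,0],1],
  [[1,0,0],[0,0,0],1],
], grip_force=80)

```text
time: 3.95
ee_pos: [0.5319, -0.0391, 0.0835]
tcp_rot: [180.0, -0.0, 70.9]
wrist_force: [1.1, -0.4, 4.3]
opening: 0.0311
grasp_force: 79.2
```

Emit:
play_rows([
  [[-2.3,0,0],[0,2,0],1],
  [[-4.5,0,0.2],[0,4,0],1],
  [[-6.8,0,0.4],[0,6,0],1],
  [[-9,0,0.6],[0,8,0],1],
  [[-9,0,0.6],[0,8,0],1],
  [[-9,0,0.6],[0,8,0],1],
])

```text
time: 4.55
ee_pos: [0.529, -0.0468, 0.0827]
tcp_rot: [-180.0, -8.1, 70.9]
wrist_force: [3.3, 5.5, 0.5]
opening: 0.0311
grasp_force: 79.2
```

Emit:
play_rows([
  [[-2.3,0,0],[0,2,0],1],
  [[-4.5,0,0.2],[0,4,0],1],
  [[-6.8,0,0.4],[0,6,0],1],
  [[-8.5,0,0.6],[0,7.5,0],1],
  [[-8.5,0,0.6],[0,7.5,0],1],
  [[-8.5,0,0.6],[0,7.5,0],1],
  [[-8.5,0,0.6],[0,7.5,0],1],
])

```text
time: 5.25
ee_pos: [0.5262, -0.0544, 0.081]
tcp_rot: [-180.0, -15.6, 71.0]
wrist_force: [2.3, 6.7, 1.7]
opening: 0.0311
grasp_force: 79.3
```

```bash
python3 - <<'E'
from h import *
o=telemetry.get_obs(); print(o['torque'])
a,_,_=cam('side'); b,_,_=cam('scene')
save('s3',np.hstack([cv2.resize(a[200:310,220:330],(396,396),interpolation=2),cv2.resize(b[190:300,220:330],(396,396),interpolation=2)]))
E
```

```text
[ 1.1007123  -0.49310015 -0.0562081 ]
```

View pics/s3.png

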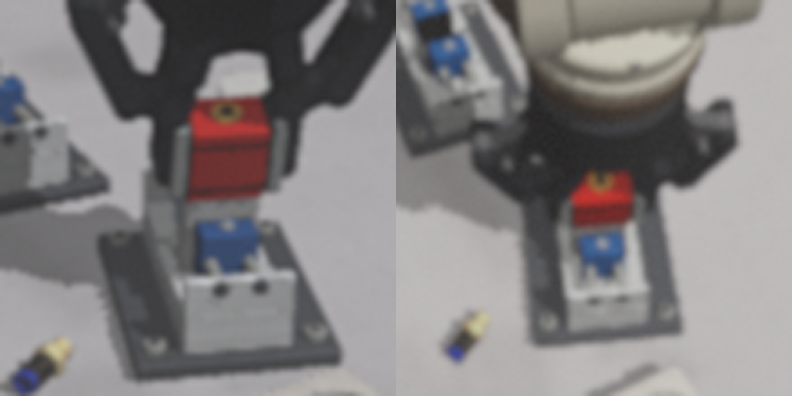

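Emit:
play_rows([
  [[4.5,0,0.2],[0,-4,0],1],
  [[9,0,0.6],[0,-8,0],1],
  [[13.5,0,1.4],[0,-12,0],1],
  [[17.4,0,2.4],[0,-15.5,0],1],
  [[20.1,0,3.2],[0,-18,0],1],
  [[23.3,0,4.3],[0,-21,0],1],
  [[26.4,0,5.6],[0,-24,0],1],
  [[29.5,0,7.1],[0,-27,0],1],
  [[31.5,0,8.2],[0,-29,0],1],
  [[33.5,0,9.3],[0,-31,0],1],
  [[33.5,0,9.3],[0,-31,0],1],
  [[33.5,0,9.3],[0,-31,0],1],
  [[33.5,0,9.3],[0,-31,0],1],
])

```text
time: 6.65
ee_pos: [0.5371, -0.0234, 0.0814]
tcp_rot: [180.0, 15.7, 70.9]
wrist_force: [-0.9, -4.8, 7.4]
opening: 0.0311
grasp_force: 80.0
```

```bash
python3 - <<'E'
from h import *
a,da,K=cam('wrist'); b,_,_=cam('scene'); s,ds,Ks=cam('side')
for rgb,d,k in((a,da,K),(s,ds,Ks)):
    P=cloud(d,k); hsv=cv2.cvtColor(rgb,cv2.COLOR_RGB2HSV)
    m=(hsv[...,0]>100)&(hsv[...,0]<125)&(hsv[...,1]>100)&(np.hypot(P[...,0]-.531,P[...,1]+.038)<.06)&(abs(P[...,2]-.05)<.003)
    t=np.radians(71); v=((P[m][:,:2]-[.531,-.038])@[np.cos(t),np.sin(t)])*1000
    if len(v): print(len(v),np.round(np.percentile(v,[3,25,50,75,97]),1))
save('s4',np.hstack([cv2.resize(s[200:310,220:330],(396,396),interpolation=2),cv2.resize(a[40:380,110:450],(396,396))]))
E
```

```text
1086 [20.4 24.  28.9 32.3 33.9]
54 [-34.6 -32.6 -30.2 -27.  -23.7]
```

View pics/s4.png

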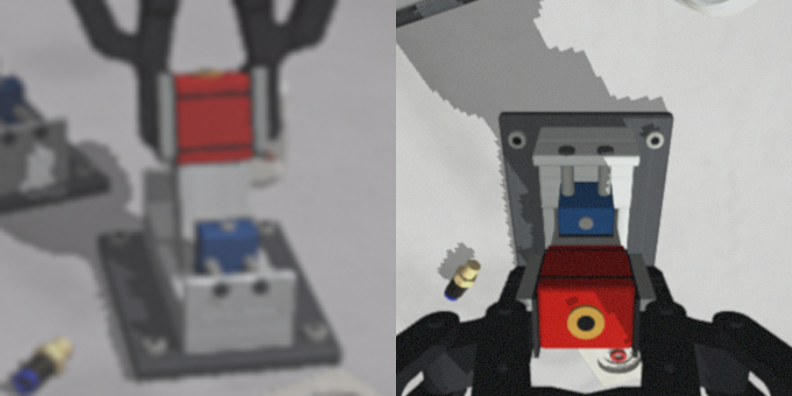

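Emit:
play_rows([
  [[-4.5,0,0.2],[0,4,0],1],
  [[-9,0,0.6],[0,8,0],1],
  [[-13.5,0,1.4],[0,12,0],1],
  [[-17.4,0,2.4],[0,15.5,0],1],
  [[-17.4,0,2.4],[0,15.5,0],1],
  [[-17.4,0,2.4],[0,15.5,0],1],
])

```text
time: 7.4
ee_pos: [0.5316, -0.0394, 0.0835]
tcp_rot: [180.0, 0.1, 70.9]
wrist_force: [-1.8, -1.7, 6.9]
opening: 0.031
grasp_force: 80.3
```

```bash
python3 - <<'E'
from h import *
o=telemetry.get_obs(); print(o['ee_pos'],o['tcp_rot'],o['wrist_force'],o['torque'])
P=[]
for n in('scene','side'):
    rgb,d,K=cam(n); p=cloud(d,K); hsv=cv2.cvtColor(rgb,cv2.COLOR_RGB2HSV)
    m=((hsv[...,0]<8)|(hsv[...,0]>172))&(hsv[...,1]>130)&(np.hypot(p[...,0]-.531,p[...,1]+.038)<.04)&(p[...,2]<.094)&(p[...,2]>.066)
    q=p[m]; c=q.mean(0); n_=np.linalg.svd(q-c)[2][2]; print(n,len(q),c,n_, 'face tilt deg',np.degrees(np.arcsin(n_[2])))
E
```

```text
[ 0.53157177 -0.03944936  0.08348121] [1.79981754e+02 1.05730938e-01 7.08595644e+01] [-1.7722707  -1.73623754  6.88125177] [-0.55632337  0.31910759 -0.0019558 ]
scene 115 [ 0.52786386 -0.04971807  0.08221179] [ 0.32255296  0.94654023 -0.00460145] face tilt deg -0.26364436061316937
side 290 [ 0.52871595 -0.04960421  0.0801137 ] [ 0.31443742  0.94926104 -0.0057088 ] face tilt deg -0.32709169068408483
```

Emit:
play_rows([
  [[0,0,-1],[0,0,0],1],
  [[0,0,-2],[0,0,0],1],
  [[0,0,-4],[0,0,0],1],
  [[0,0,-6],[0,0,0],1],
  [[0,0,-8],[0,0,0],1],
  [[0,0,-8],[0,0,0],1],
])

```text
time: 8.1
ee_pos: [0.5318, -0.039, 0.0915]
tcp_rot: [180.0, -0.0, 70.9]
wrist_force: [0.8, 0.5, -3.2]
opening: 0.0315
grasp_force: 79.4
```

Free, no catch (−3.2 N is about its weight plus noise). Draw up the remaining 54 mm.

Emit:
play_rows([
  [[0,0,-3],[0,0,0],1],
  [[0,0,-7],[0,0,0],1],
  [[0,0,-12],[0,0,0],1],
  [[0,0,-18],[0,0,0],1],
  [[0,0,-25],[0,0,0],1],
  [[0,0,-33],[0,0,0],1],
  [[0,0,-41],[0,0,0],1],
  [[0,0,-48],[0,0,0],1],
  [[0,0,-52],[0,0,0],1],
  [[0,0,-54],[0,0,0],1],
  [[0,0,-54],[0,0,0],1],
  [[0,0,-54],[0,0,0],1],
  [[0,0,-54],[0,0,0],1],
  [[0,0,-54],[0,0,0],1],
])

```text
time: 9.5
ee_pos: [0.5316, -0.039, 0.1449]
tcp_rot: [-180.0, 0.0, 70.9]
wrist_force: [-0.2, 1.2, -3.4]
opening: 0.0312
grasp_force: 79.3
```

```bash
python3 - <<'E'
from h import *
o=telemetry.get_obs(); print(o['wrist_force'],o['tcp_rot'],o['ee_pos'])
for n in('scene','side'):
    rgb,d,K=cam(n); p=cloud(d,K); hsv=cv2.cvtColor(rgb,cv2.COLOR_RGB2HSV)
    m=((hsv[...,0]<8)|(hsv[...,0]>172))&(hsv[...,1]>130)&(np.hypot(p[...,0]-.531,p[...,1]+.038)<.04)
    q=p[m]; print(n,len(q),np.nanmin(q[:,2]),np.nanmax(q[:,2]))
    q=q[(q[:,2]<.155)&(q[:,2]>.13)]; c=q.mean(0); n_=np.linalg.svd(q-c)[2][2]; print(np.degrees(np.arcsin(n_[2])),n_)
    if n=='side': a=rgb
    else: b=rgb
save('s5',np.hstack([cv2.resize(a[170:310,210:350],(396,396),interpolation=2),cv2.resize(b[170:330,220:380],(396,396),interpolation=2)]))
E
```

```text
[-0.19662484  1.17089489 -3.40284815] [-1.79974103e+02  6.45298031e-03  7.09166426e+01] [ 0.53155584 -0.03899694  0.14492691]
scene 276 0.130297531975075 0.18573097261219618
0.006679870302799064 [3.12301403e-01 9.49983063e-01 1.16585730e-04]
side 453 0.1264380899807987 0.1610291748189836
0.7186978302340832 [-0.31651294 -0.94850526  0.01254331]
```

View pics/s5.png

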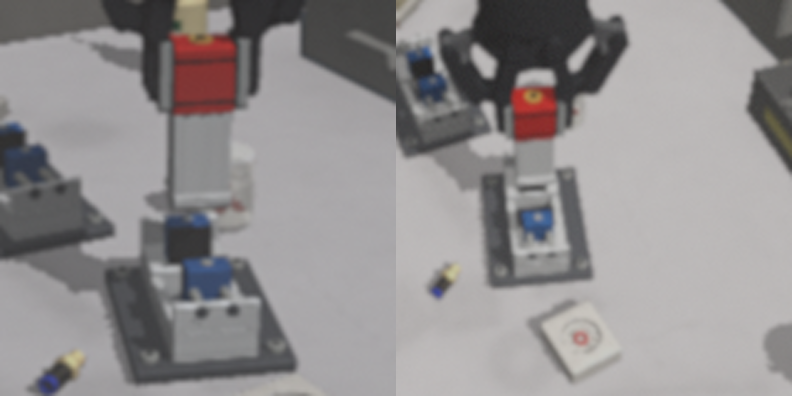

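The block hangs upright above the nest: foot at (198,203) in the left crop, jaws at (188,238) and (207,277) and clear below it. The jar, seal block and fitting are undisturbed. The head tops out at about 0.161 m, so the foot is at about 0.069 m, 2 cm above the jaws.

```bash
python3 -c "
from workcell import workorder
print(workorder.job_done())"
```

```text
the job is handed in; nothing more can be done
None
```

The block is free of the nest and held upright and still about 2 cm above the jaws; both jaws were rocked back about 7 mm, clear of the lugs, and the job was handed in at about 9.6 s.

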